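# Show a flanged bush from a tip-out bin to the inspection camera

## Robot

A 6-joint arm with a two-finger parallel gripper is mounted at the origin on the work surface. World frame = base frame: x ahead of the robot, y to its left, z up, the work surface at z = 0. Lengths are in m, angles in rad, forces in N, time in s.
With the tool pointing down it reaches from about 0.325 to 0.875 m from the base axis. Payload 4.4 kg.
Tool frame: the origin (TCP) lies on the centre line of the jaws, within the pads' length; the fingertips stand 14 mm ahead of it and the grasp point (between the pads) lies 5 mm behind it (env.tcp_to_tips is the distance from the TCP to the fingertips, in m); z points along the fingers, y is the line along which they close (so a half turn about z gives the same grasp; the last joint's range is limited). The gripper opens to 85 mm and grips with 20 to 120 N. Pads are 22 mm wide; open, the fingers measure 114 mm over their backs; the gripper's body (76 mm by 85 mm) begins 54 mm behind the grasp point. The pads swing forward as they close: fully open they stand 13 mm farther back than shut.
Start: joints at [-1.45, 0.207, 1.542, -0, 1.393, -0.15], TCP at [0.154, -0.554, 0.245] pointing down, gripper open.
Joint ranges: [-2.73, 2.73], [-0.86, 2.22], [0.23, 2.46], [-1.11, 4.25], [0.08, 2.63], [-2.82, 2.82]. Speed limits (rad/s): [2.79, 2.79, 3.14, 3.14, 3.14, 3.14].

## Interface

Orientations are given as a 3x3 rotation matrix whose columns are the frame's x, y, z axes.
In Python, from cell import monitor, eyes, env gives the robot as it stands.
- The arm moves only by the tool drive_tool, never from a script. Its argument "motion" is text: rows parted by semicolons, each of 7 numbers parted by spaces: the shift along the tool's x, y, z in cm, then the turn, a rotation vector about the tool's x, y, z in degrees, then the finger opening in cm, from 0 to 8.54. A call has 1 to 20 rows; each row shifts and turns the commanded pose from where the row before left it, along the tool's axes as they then stand; what a row does not reach is not made up. A row lasts 1/8 s, in which the tool goes at most 62.5 mm and 10.7 degrees, less where a joint would pass 70% of its speed; a pose out of reach is approached as far as the arm can. A call is refused whole if a number of a shift passes 6.25 or a number of a turn 10.7, either way. A call with a gripper value outside its range is refused whole. The fingers move at their own pace and stop on an object; "force" is the grip in N (left out, the last holds). Time passes only in rows, so rows that do not move let the fingers close. It gives the time, the measured TCP pose, the force, the opening and the grip force at its end, in the units of the state.
- monitor.read_state(): the state, without advancing time (a new reading comes with each control period).
- eyes.grab_frame(name): name is "scene" or "top" or "wrist"; returns (picture, depth): 384x512x3 uint8, red, green, blue; 384x512 float32, m along the optical axis (not along the pixel's ray), 0 where there is no reading.
- eyes.calibration(name): a dict with "fx", "fy", "cx", "cy" (pixels), "k1" (the pictures are not rectified: a ray, as slopes to the right and down, at radius r is drawn at 1 + k1 r^2 times it, then the intrinsics apply), "R" (3x3) and "t" (3): a world point X has camera coordinates R X + t. Camera axes: x right, y down, z forward; pixel columns grow to the right and rows downward; lengths in m; the calibration is good to about 2 mm. A picture is of the moment at which its call begins: read the wrist's pose just before it. calibration takes no time and is no camera call; for the wrist camera it gives the pose at the moment of the call.
- env.close_job(): hands the job in; it is judged then, once.
The state is a dict: "clock": time; "joint_pos": joint angles; "qvel": joint speeds; "joint_efforts": joint torques, N m; "tcp_pos": TCP position; "ee_rot": TCP orientation; "contact_force": force on the tool from outside, world axes, zero at the start; "wrist_torque": the same for the moment, N m; "opening": finger opening in m; "grasp_force": force on a finger pad.
Only numpy, scipy, OpenCV 4.12 (cv2) and the standard library are available. Lean on these libraries where they do the work, as an engineer would, in place of code of your own. Each camera call takes 0.05 s, during which the arm holds its last target. There are 200 camera calls.

## Task

One of the three tip-out bins holds a flanged bush (a sleeve with a wide flange at its foot): tip that bin right out by its pull, take the bush out and push the bin shut again, leaving the other two bins shut. Then show the bush to the inspection camera: hold it still in the air, upright with the flange down, with its middle on the lens axis midway between the lens and the light panel, and finish while still holding it there. Do not touch the camera, the light or their rail, and leave the other things on the bench where they are.

Things in the scene. Friction and masses are not known exactly. Their poses are not given: they have to be found in the camera images.
- unit: tip-out bin unit, 600 wide x 180 deep x 224 high mm: grey carcass, clear fixed top, three clear bins side by side. Origin: centre of its underside; x to its back (bin fronts at x = -90 mm), y to the left bin, z up. Bin centres at y = +195 (left), 0 (middle), -195 mm (right). The clear top begins 33 mm behind the bin fronts; its upper face is 224 mm above the bench.
- bin_left (a joint): tip angle of the left bin, rad: 0 shut, 0.66 tipped out towards the robot onto its stop. The hinge is level, along the bin's front bottom edge. Tipped past about 0.6 it falls on to the stop and stays there. Empty, it stays where it is left from 0.25 to 0.45 and falls shut slowly below about 0.15. Needs under 5 N at the pull, pushed along its arc.
- left_pull (a point): middle of the left bin's pull: a clear plastic lug in the centre of the bin's front, 20 wide (y), 36 high (z), standing 32 mm out of the panel (-x). This point moves with the bin, 18 mm out of the panel and 165 mm above the hinge (187 mm above the bench when shut). Axes: see the hinge.
- left_hinge (a point): middle of the left bin's hinge line, at the foot of its front, 22 mm above the bench. Axes turn with the bin, the unit's when shut: x into the bin, z up its front. Front panel 188 wide, 190 high, x 0 to 6 mm; floor top at z = 4, x 6 to 126 mm; back wall 70 high; side walls 70 high at the back, 140 at the front, 180 mm apart inside.
- bin_middle (a joint): tip angle of the middle bin, rad: 0 shut, 0.66 tipped out towards the robot onto its stop. The hinge is level, along the bin's front bottom edge. Tipped past about 0.6 it falls on to the stop and stays there. Empty, it stays where it is left from 0.25 to 0.45 and falls shut slowly below about 0.15. Needs under 5 N at the pull, pushed along its arc.
- middle_pull (a point): middle of the middle bin's pull: a clear plastic lug in the centre of the bin's front, 20 wide (y), 36 high (z), standing 32 mm out of the panel (-x). This point moves with the bin, 18 mm out of the panel and 165 mm above the hinge (187 mm above the bench when shut). Axes: see the hinge.
- middle_hinge (a point): middle of the middle bin's hinge line, at the foot of its front, 22 mm above the bench. Axes turn with the bin, the unit's when shut: x into the bin, z up its front. Front panel 188 wide, 190 high, x 0 to 6 mm; floor top at z = 4, x 6 to 126 mm; back wall 70 high; side walls 70 high at the back, 140 at the front, 180 mm apart inside.
- bin_right (a joint): tip angle of the right bin, rad: 0 shut, 0.66 tipped out towards the robot onto its stop. The hinge is level, along the bin's front bottom edge. Tipped past about 0.6 it falls on to the stop and stays there. Empty, it stays where it is left from 0.25 to 0.45 and falls shut slowly below about 0.15. Needs under 5 N at the pull, pushed along its arc.
- right_pull (a point): middle of the right bin's pull: a clear plastic lug in the centre of the bin's front, 20 wide (y), 36 high (z), standing 32 mm out of the panel (-x). This point moves with the bin, 18 mm out of the panel and 165 mm above the hinge (187 mm above the bench when shut). Axes: see the hinge.
- right_hinge (a point): middle of the right bin's hinge line, at the foot of its front, 22 mm above the bench. Axes turn with the bin, the unit's when shut: x into the bin, z up its front. Front panel 188 wide, 190 high, x 0 to 6 mm; floor top at z = 4, x 6 to 126 mm; back wall 70 high; side walls 70 high at the back, 140 at the front, 180 mm apart inside.
- bush: the flanged bush, plain aluminium, about 0.22 kg: body 42 mm diameter, flange 66 diameter x 10 thick, 62 high in all, 26 bore. Origin: centre of the flange's underside; z along its axis, flange to plain end. Stands on its flange in one of the bins; when the bin is tipped it slides down against the front panel and stays standing on the sloping floor, its axis leaning with the bin.
- bush_mid (a point): middle of the bush: on its axis, 31 mm above the flange's underside. Axes as the bush.
- sleeve: plain aluminium sleeve without flange, 42 mm diameter x 62 high, standing in another bin. Origin: centre of its underside.
- collar: flat aluminium collar, 56 mm diameter x 18 high, lying in the third bin. Origin: centre of its underside.
- station: inspection station, fixed: 40 mm rail (top at 46 mm) with a light panel, 90 x 90 mm, white face, and facing it a black lens, 62 diameter, with its camera. Origin: on the bench under the middle of the gap; x along the rail, light to lens; z up. Lens front x = +98, light face x = -100, lens axis 150 high; top of light 195, of lens 181, of the rail carriages 68 mm.
- focus (a point): the lens's point of focus, in the air: on the lens axis midway between the lens and the light, 150 mm above the bench. Axes as the station.
- micrometer: outside micrometer lying in front of the bins, 140 x 60 x 22 mm, loose. Origin: in the middle of its bow, on the bench.
- screwdriver: screwdriver lying in front of the bins, about 200 mm long, loose. Origin: underside, near its middle.
- vblock: steel vee block, 70 x 45 x 42 mm, loose. Origin: centre of its underside.
- chuck: drill chuck standing on its nose between bin unit and camera, 52 mm diameter x 82 high, loose. Origin: centre of its underside.
- wrench: wrench lying between bin unit and camera, loose. Origin: underside, near its middle.
There are look-alikes about, which are no part of the job. What is shaped like the bush but turquoise or yellow is not meant.

How it is judged:
By the outcome, as a careful person would: the job done as asked, in the order asked, and still so for the second after the job is handed in, while the arm keeps its last pose, push and grip.
It also fails if it takes over 58 s, if anything falls off the work surface, if the arm or the gripper's body presses on something with over 40 N, if the wrist force passes 120 N, or if a joint passes its speed limit or range.

## Working session

There is one attempt and no reset: what is moved stays moved. The work goes in short steps, Python scripts to look and compute and a tool call to move; the robot and the scene stay as the last step left them, time stands still between calls to the robot, and variables do not carry over. Pictures are saved under pics/ and viewed, at most 10 in all, crops included, and the job is handed in when it is done.

Besides the shell and the picture viewer there is one more tool, called after ">>>" in YAML: its name, and indented under it one key for each argument. drive_tool: Moves the arm, as the interface text tells. Its arguments: {"type":"object","properties":{"motion":{"type":"string"},"force":{"type":"number"}},"required":["motion"]}

```bash
ls; mkdir -p pics
cat > h.py <<'E'
import numpy as np, cv2, sys
from cell import monitor, eyes, env
def grab(n):
    c=eyes.calibration(n); p,d=eyes.grab_frame(n); return p,d,c
def K(c): return np.array([[c['fx'],0,c['cx']],[0,c['fy'],c['cy']],[0,0,1.]])
def ray(c,u,v):
    s=cv2.undistortPoints(np.array([[[u,v]]],float),K(c),np.array([c['k1'],0,0,0.]))[0,0]
    R=np.array(c['R']);t=np.array(c['t'])
    return -R.T@t, R.T@np.array([s[0],s[1],1])
def onz(c,u,v,z):
    o,d=ray(c,u,v); return o+d*(z-o[2])/d[2]
def dep(c,d,u,v):
    o,r=ray(c,u,v); w=d[int(v)-1:int(v)+2,int(u)-1:int(u)+2]; w=w[w>0]
    return o+r*np.median(w) if len(w) else None
def proj(c,X):
    R=np.array(c['R']);x=R@np.array(X)+np.array(c['t']);s=x[:2]/x[2];s=s*(1+c['k1']*(s@s))
    return s*[c['fx'],c['fy']]+[c['cx'],c['cy']]
def two(c1,p1,c2,p2):
    o1,d1=ray(c1,*p1);o2,d2=ray(c2,*p2)
    s=np.linalg.lstsq(np.stack([d1,-d2],1),o2-o1,rcond=None)[0]
    a=o1+d1*s[0];b=o2+d2*s[1]; return (a+b)/2,np.linalg.norm(a-b)
def save(n,p,s=1.5): cv2.imwrite('pics/'+n,cv2.resize(p[:,:,::-1],None,fx=s,fy=s,interpolation=cv2.INTER_CUBIC))
E
python3 - <<'E'
from h import *
for n in('scene','top','wrist'):
    p,d,c=grab(n); save(n+'0.png',p); np.savez(n+'0.npz',p=p,d=d,**c); o,r=ray(c,256,192);print(n,o,r)
print(monitor.read_state())
E
```

```text
pics
scene [0.21485695 0.17758607 1.17283297] [ 0.22978966 -0.2394327  -0.94344339]
top [ 0.2778788  -0.05519969  1.14420764] [ 0.17134265 -0.00940822 -0.98522247]
wrist [ 0.22666791 -0.53417175  0.37340645] [-0.29861736 -0.07044455 -0.95189154]
{'clock': 0.15, 'joint_pos': array([-1.45053447e+00,  2.07252504e-01,  1.54262005e+00,  3.59826869e-05,
        1.39353792e+00, -1.50527980e-01]), 'qvel': array([-0.00028174, -0.00244392, -0.00471917,  0.00134845,  0.00143543,
        0.00024819]), 'joint_efforts': array([ 2.28059798e-04, -3.83513761e+01, -2.92034769e+01, -2.43026598e-04,
        6.64916253e-03,  1.18851139e-05]), 'tcp_pos': array([ 0.15372344, -0.55348197,  0.24437919]), 'ee_rot': array([[ 9.63561655e-01,  2.67486270e-01, -1.82924219e-04],
       [ 2.67486155e-01, -9.63560006e-01,  1.80893496e-03],
       [ 3.07606803e-04, -1.79195006e-03, -9.99998347e-01]]), 'contact_force': array([ 0.83937706, -0.57914246, -0.44564205]), 'wrist_torque': array([ 0.015219  , -0.01039686, -0.01252125]), 'grasp_force': 0.0, 'opening': 0.08550749950402749}
```

View pics/scene0.png

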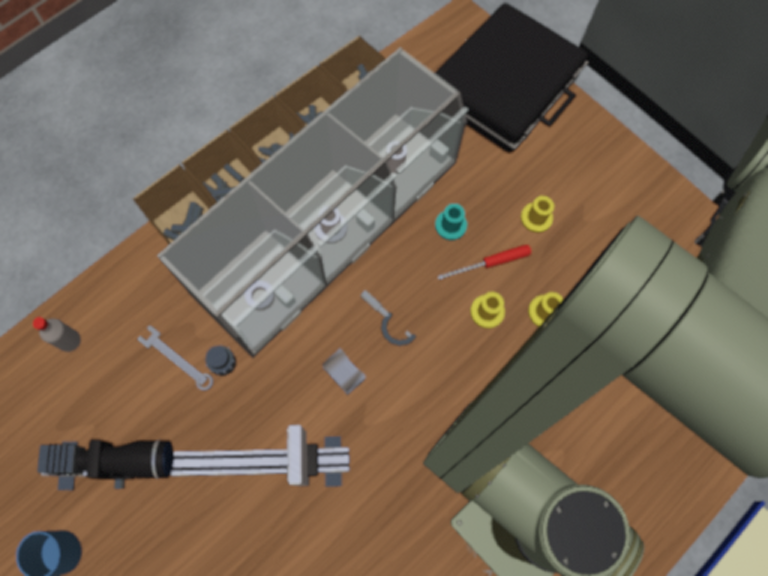

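View pics/top0.png

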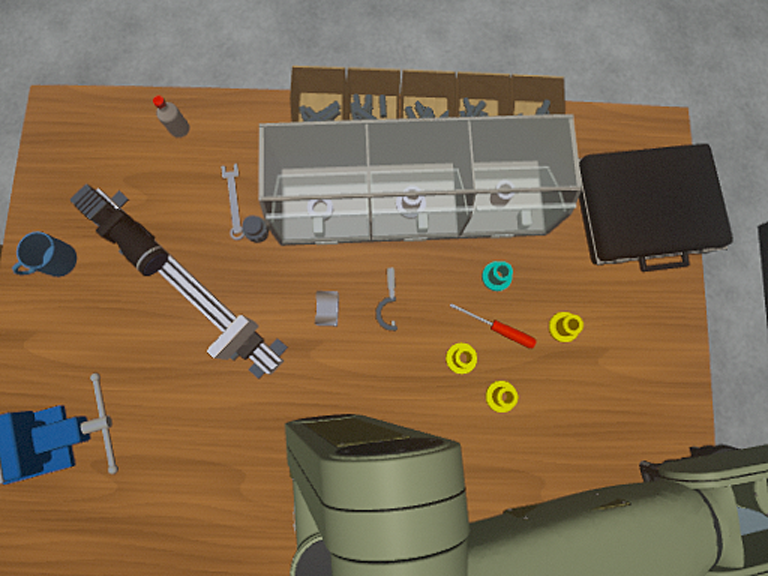

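The top view (1.5× pixels) shows three candidates: left bin (320,208), a flat ring; middle (412,200), a tube with a wide ring at its foot; right (503,190), a plain tube. The middle one fits the bush, being aluminium with a flange. The turquoise and yellow pieces on the bench are look-alikes. I'll confirm this in one crop.

Run:
```python
from h import *
t=np.load('top0.npz');s=np.load('scene0.npz')
a=t['p'][105:170,170:390]; b=s['p'][80:220,130:320]
a=cv2.resize(a,(780,230),interpolation=cv2.INTER_CUBIC); b=cv2.resize(b,(475,350),interpolation=cv2.INTER_CUBIC)
im=np.zeros((590,790,3),np.uint8); im[:230,:780]=a; im[235:585,:475]=b
cv2.imwrite('pics/crop.png',im[:,:,::-1])
P={'pullL':((319,226),(285,297)),'pullM':((422,222),(365,216)),'pullR':((527,215),(440,153)),
'tubeM':((412,194),(332,216)),'tubeR':((504,187),(400,148)),'ringL':((320,208),(260,293)),'frontL':((281,244),(254,354)),'frontR':((545,234),(0,0))}
for k,(p,q) in P.items():
    p=np.array(p)/1.5;q=np.array(q)/1.5
    print(k,two(t,p,s,q),dep(t,t['d'],*p),dep(s,s['d'],*q))
```

```text
pullL (array([0.55837246, 0.06129513, 0.18167338]), np.float64(0.003812303187465634)) [0.553193   0.05879447 0.20595633] [0.54879519 0.06357687 0.20373522]
pullM (array([ 0.56571303, -0.13017154,  0.21377837]), np.float64(0.0017348814884609834)) [ 0.56771495 -0.13110572  0.20442149] [ 0.57059951 -0.13353804  0.20290241]
pullR (array([ 0.5976788 , -0.34270145,  0.15706891]), np.float64(0.012565679379263912)) [ 0.58854837 -0.32835813  0.20439188] [ 0.57440934 -0.31983192  0.20212908]
tubeM (array([ 0.65390917, -0.11823495,  0.10358065]), np.float64(0.0087233068497916)) [ 0.6160577  -0.11061314  0.2195772 ] [ 0.66831529 -0.13157321  0.05672184]
tubeR (array([ 0.66268187, -0.30210149,  0.13867083]), np.float64(0.009414834002528405)) [ 0.63524967 -0.28116921  0.22225945] [ 0.62249936 -0.26412685  0.22077115]
ringL (array([0.63704467, 0.07677043, 0.05782827]), np.float64(0.0005110430537285696)) [0.64720712 0.08053794 0.02627108] [0.64960559 0.07388419 0.0253805 ]
frontL (array([0.55982406, 0.15948766, 0.03440646]), np.float64(0.0014819270099261216)) [0.56421963 0.16245919 0.02008085] [0.56427609 0.15905718 0.01718044]
frontR (array([0.21921696, 0.08137117, 1.22590242]), np.float64(0.21463702990251984)) [ 0.6108079  -0.42620326  0.00634384] None
```

View pics/crop.png

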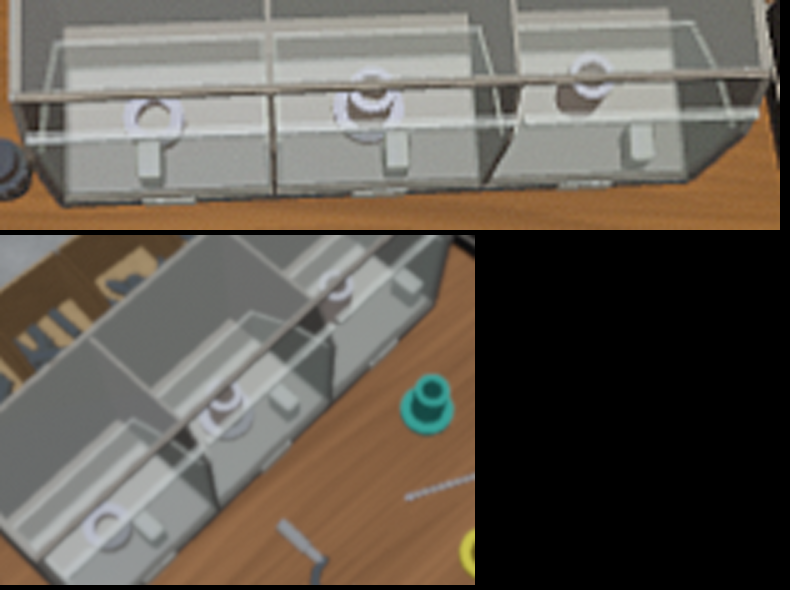

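The crop confirms it: only the middle bin's piece has a wide ring at its foot (crop (370,105) and (225,405)). The left one is the flat collar and the right one the plain sleeve. Next I'll fit the unit from the lugs' top faces, and the station from its light and lens.

```bash
cat >> h.py <<'E'
def cloud(c,d,step=1):
    v,u=np.mgrid[0:d.shape[0]:step,0:d.shape[1]:step]; 
    s=cv2.undistortPoints(np.stack([u,v],-1).reshape(-1,1,2).astype(float),K(c),np.array([c['k1'],0,0,0.]))[:,0]
    z=d[::step,::step].reshape(-1); X=np.c_[s,np.ones(len(s))]*z[:,None]
    W=(X-np.array(c['t']))@np.array(c['R']); W[z<=0]=np.nan
    return W.reshape(u.shape+(3,))
E
python3 - <<'E'
from h import *
np.set_printoptions(precision=4,suppress=True)
for n in('top','scene'):
    t=np.load(n+'0.npz'); W=cloud(t,t['d']); print(n)
    hi=(W[...,2]>.195)&(W[...,2]<.212)&(W[...,0]>.5)&(W[...,0]<.62)&(W[...,1]<.2)&(W[...,1]>-.45)
    k,l,st,ce=cv2.connectedComponentsWithStats(hi.astype(np.uint8))
    for i in range(1,k):
        if st[i,4]>15:
            P=W[l==i]; print('lug?',st[i],np.median(P,0),P.min(0),P.max(0))
    # top frame rim
    rim=(W[...,2]>.217)&(W[...,2]<.232)&(W[...,0]>.5)
    P=W[rim].astype(np.float32); r=cv2.minAreaRect(P[:,:2]); print('rim',r,np.median(P[:,2])); print(cv2.boxPoints(r))
    # station
    st_=(W[...,1]>.12)&(W[...,0]<.75)&(W[...,0]>.25)
    for a,b in((.03,.05),(.16,.184),(.186,.205)):
        m=st_&(W[...,2]>a)&(W[...,2]<b)
        k,l,st,ce=cv2.connectedComponentsWithStats(m.astype(np.uint8))
        for i in range(1,k):
            if st[i,4]>25:
                P=W[l==i].astype(np.float32); r=cv2.minAreaRect(P[:,:2]); print(a,st[i],np.median(P,0),r)
E
```

```text
top
lug? [174 134   4   7  18] [0.5887 0.163  0.203 ] [0.5832 0.16   0.1974] [0.5998 0.1678 0.2106]
lug? [272 137  44  16 197] [ 0.5878 -0.1382  0.2077] [ 0.5565 -0.2243  0.195 ] [ 0.601  -0.1043  0.212 ]
lug? [317 136  41  15 186] [ 0.5975 -0.3182  0.2057] [ 0.5708 -0.3445  0.1951] [ 0.609  -0.2314  0.212 ]
lug? [360 136  24   4  73] [ 0.6065 -0.3855  0.2102] [ 0.6009 -0.418   0.1951] [ 0.6119 -0.3516  0.2119]
lug? [248 139  10   5  20] [ 0.5822 -0.0476  0.2107] [ 0.5798 -0.0629  0.1951] [ 0.5886 -0.0378  0.2119]
lug? [259 139  12   4  29] [ 0.5846 -0.0824  0.2096] [ 0.5812 -0.0995  0.1981] [ 0.5905 -0.0682  0.212 ]
lug? [177 141  22   5  48] [0.5705 0.1301 0.2101] [0.5647 0.1    0.1951] [0.578  0.1577 0.2119]
lug? [207 140  39  16 167] [0.57   0.0557 0.2063] [ 0.5417 -0.0295  0.1952] [0.5848 0.0751 0.212 ]Traceback (most recent call last):
  File "<stdin>", line 12, in <module>
cv2.error: OpenCV(4.12.0) /io/opencv/modules/imgproc/src/convhull.cpp:143: error: (-215:Assertion failed) total >= 0 && (depth == CV_32F || depth == CV_32S) in function 'convexHull'
```

Run:
```python
from h import *
np.set_printoptions(precision=4,suppress=True)
C=np.ascontiguousarray
for n in('top','scene'):
    t=np.load(n+'0.npz'); W=cloud(t,t['d']); print(n)
    f=(W[...,2]>.206)&(W[...,2]<.217)&(W[...,0]>.53)&(W[...,0]<.63)&(W[...,1]<.17)&(W[...,1]>-.43)
    P=C(W[f].astype(np.float32)); vx,vy,x0,y0=cv2.fitLine(P[:,:2],cv2.DIST_HUBER,0,.001,.001).ravel()
    if vy>0: vx,vy=-vx,-vy
    x=np.array([-vy,vx]) ; yaw=np.arctan2(x[1],x[0]); print('front line yaw',yaw,'x at y=-.13',x0+vx/vy*(-.13-y0),len(P))
    dx=(W[...,:2]-[x0,y0])@x
    m=(W[...,2]>.197)&(W[...,2]<.21)&(dx<-.008)&(dx>-.045)&(W[...,1]<.2)&(W[...,1]>-.45)
    k,l,st,ce=cv2.connectedComponentsWithStats(m.astype(np.uint8))
    for i in range(1,k):
        if st[i,4]>15:
            P=W[l==i]; r=cv2.minAreaRect(C(P[:,:2].astype(np.float32))); print('lug',st[i],np.median(P,0),(P.min(0)+P.max(0))/2,r)
    rim=(W[...,2]>.217)&(W[...,2]<.232)&(W[...,0]>.5)&(W[...,1]<.25)
    P=C(W[rim].astype(np.float32)); r=cv2.minAreaRect(P[:,:2]); print('rim',r,np.median(P[:,2])); print(cv2.boxPoints(r))
    st_=(W[...,1]>.12)&(W[...,0]<.75)&(W[...,0]>.25)
    for a,b in((.038,.055),(.15,.184),(.186,.205)):
        m=st_&(W[...,2]>a)&(W[...,2]<b)
        k,l,st,ce=cv2.connectedComponentsWithStats(m.astype(np.uint8))
        for i in range(1,k):
            if st[i,4]>25:
                P=W[l==i].astype(np.float32); r=cv2.minAreaRect(C(P[:,:2])); print(a,st[i],np.median(P,0),r)
```

```text
top
front line yaw 0.06912549 x at y=-.13 0.58944905 811
lug [347 141   8  10  63] [ 0.5821 -0.3268  0.204 ] [ 0.5829 -0.3269  0.2025] ((0.5828565359115601, -0.3268968164920807), (0.02424348145723343, 0.019710320979356766), 0.9314712285995483)
lug [278 144   8   9  66] [ 0.5676 -0.1305  0.2037] [ 0.5682 -0.1317  0.2035] ((0.5680655241012573, -0.13180309534072876), (0.02338417060673237, 0.01972445473074913), 1.2510464191436768)
lug [208 146   8  10  77] [0.5548 0.0614 0.2039] [0.5549 0.0625 0.2035] ((0.5547885298728943, 0.06246287375688553), (0.025532307103276253, 0.019384464249014854), 3.1912150382995605)Traceback (most recent call last):
  File "<stdin>", line 17, in <module>
cv2.error: OpenCV(4.12.0) /io/opencv/modules/imgproc/src/convhull.cpp:143: error: (-215:Assertion failed) total >= 0 && (depth == CV_32F || depth == CV_32S) in function 'convexHull'
```

Run:
```python
from h import *
np.set_printoptions(precision=4,suppress=True)
MR=lambda P: cv2.minAreaRect(np.ascontiguousarray(P[:,:2].astype(np.float32)))
for n in('top','scene'):
    t=np.load(n+'0.npz'); W=cloud(t,t['d']); print(n)
    y=.07; ux=np.array([np.cos(y),np.sin(y)]); dx=(W[...,:2]-[.5895,-.13])@ux
    m=(W[...,2]>.197)&(W[...,2]<.21)&(dx<-.008)&(dx>-.045)&(W[...,1]<.2)&(W[...,1]>-.45)
    k,l,st,ce=cv2.connectedComponentsWithStats(m.astype(np.uint8))
    for i in range(1,k):
        if st[i,4]>15 and n=='scene': print('lug',st[i],np.median(W[l==i],0),MR(W[l==i]))
    rim=(W[...,2]>.217)&(W[...,2]<.232)&(W[...,0]>.5)&(W[...,1]<.25)
    r=MR(W[rim]); print('rim',r)
    st_=(W[...,1]>.12)&(W[...,0]<.75)&(W[...,0]>.25)
    for a,b in((.038,.055),(.155,.185),(.188,.205)):
        m=st_&(W[...,2]>a)&(W[...,2]<b)
        k,l,st,ce=cv2.connectedComponentsWithStats(m.astype(np.uint8))
        for i in range(1,k):
            if st[i,4]>25: 
                r=MR(W[l==i]); print(a,st[i],np.median(W[l==i],0),r); 
                if a>.1: print(cv2.boxPoints(r).round(4).tolist())
```

```text
top
rim ((0.6919732689857483, -0.1246441900730133), (0.1563468873500824, 0.599784255027771), 4.1379570960998535)
0.038 [ 64 125  15  14  30] [0.6538 0.5488 0.0468] ((0.6513053178787231, 0.545834481716156), (0.06613797694444656, 0.005930230021476746), 50.62845993041992)
0.038 [ 19 159  14  19  75] [0.533  0.6929 0.0457] ((0.528106689453125, 0.6878451108932495), (0.023279018700122833, 0.0662233829498291), 70.5830307006836)
0.038 [ 28 159  18  23  82] [0.5083 0.6271 0.0471] ((0.5126894116401672, 0.6392650008201599), (0.037669699639081955, 0.07711896300315857), 70.39944458007812)
0.038 [106 170  52  51 782] [0.4432 0.3271 0.0467] ((0.44490236043930054, 0.33112162351608276), (0.20105502009391785, 0.04204358905553818), 49.6227912902832)
0.038 [165 228  22  22 225] [0.3154 0.1766 0.0466] ((0.31473320722579956, 0.17599405348300934), (0.054125864058732986, 0.04017648473381996), 52.26548767089844)
0.155 [  47  123   64   60 1279] [0.5424 0.4456 0.1736] ((0.5508171319961548, 0.4566603899002075), (0.2130715399980545, 0.06348411738872528), 50.89169692993164)
[[0.45899999141693115, 0.3939999938011
[... 3143 characters left out ...]
720001459121704, 0.23589999973773956]]
0.155 [  25  292   88   28 1848] [0.5393 0.4449 0.1726] ((0.5503314733505249, 0.45497941970825195), (0.21329326927661896, 0.06333919614553452), 50.7472038269043)
[[0.45829999446868896, 0.39239999651908875], [0.5073999762535095, 0.352400004863739], [0.642300009727478, 0.5174999833106995], [0.5932999849319458, 0.5576000213623047]]
0.188 [192 283  10  40 386] [0.3454 0.2144 0.1941] ((0.3466697931289673, 0.21402710676193237), (0.021638240665197372, 0.08974609524011612), 49.92866897583008)
[[0.305400013923645, 0.2345999926328659], [0.37400001287460327, 0.1768999993801117], [0.3880000114440918, 0.19339999556541443], [0.31929999589920044, 0.25119999051094055]]
```

Measured from both views:

| Feature | World position | Notes |
|---|---|---|
| Middle bin front face | (0.587, −0.1305) | unit yaw 0.07 |
| Lug tops | z 0.204 | top face only |
| Lens front | (0.483, 0.373) | |
| Light face | (0.355, 0.223) | 198 mm from the lens |
| Focus | (0.419, 0.298, 0.15) | lens axis at about 49.7° |

I'll write a planner that turns waypoints into tool-axis rows, then start moving.

```bash
cat >> h.py <<'E'
from scipy.spatial.transform import Rotation as Ro, Slerp
YAW=.07; UX=np.array([np.cos(YAW),np.sin(YAW),0]); UY=np.array([-np.sin(YAW),np.cos(YAW),0]); UZ=np.array([0,0,1.])
F=np.array([.587,-.1305,.022])           # middle hinge
def binpt(x,z,a,y=0): # bin coords -> world at tip a
    return F+UX*(x*np.cos(a)-z*np.sin(a))+UZ*(x*np.sin(a)+z*np.cos(a))+UY*y
def tool(phi,yaw=YAW): # phi: hand leans towards -x of the yaw frame; tool x = -x of it
    a=np.array([np.cos(yaw),np.sin(yaw),0]); z=np.sin(phi)*a-np.cos(phi)*UZ
    y=np.array([-a[1],a[0],0]); return np.stack([np.cross(y,z),y,z],1)
def plan(wps,start=None):  # wps: (tcp, R, opening cm, rows)
    s=monitor.read_state(); p,R=start or (np.array(s['tcp_pos']),np.array(s['ee_rot'])); rows=[]
    for q,S,o,n in wps:
        p0=p.copy(); sl=Slerp([0,1],Ro.from_matrix([R,S]))
        for i in range(1,n+1):
            T=sl(i/n).as_matrix(); d=np.round(R.T@(p0+(q-p0)*i/n-p)*100,1)
            w=np.round(Ro.from_matrix(R.T@T).as_rotvec(degrees=True),1)
            rows.append(' '.join('%g'%(v+0) for v in [*d,*w,o])); p=p+R@d/100; R=R@Ro.from_rotvec(w,degrees=True).as_matrix()
    print('; '.join(rows)); print('end',p.round(4), len(rows)); return p,R
def st():
    s=monitor.read_state(); print({k:np.round(s[k],4).tolist() for k in('clock','tcp_pos','contact_force','opening','grasp_force','joint_pos')})
E
python3 - <<'E'
from h import *
q=F-UX*.018; 
plan([(np.array([q[0],q[1],.255]),tool(0),8.5,19)])
E
```

```text
2.7 -1.6 -0.1 0 0 -8.9 8.5; 2.9 -1.1 0 0 0 -8.8 8.5; 3 -0.6 -0.1 0 0 -8.9 8.5; 3.2 -0.2 0 0 0 -8.9 8.5; 3.1 0.3 -0.1 0 0 -8.8 8.5; 3 0.8 0 0 0 -8.9 8.5; 2.8 1.2 -0.1 0 0 -8.9 8.5; 2.7 1.7 0 0 0 -8.8 8.5; 2.3 2 -0.1 0 -0.1 -8.9 8.5; 2.1 2.4 0 0 0 -8.9 8.5; 1.6 2.6 -0.1 0 0 -8.9 8.5; 1.1 2.9 0 0 0 -8.8 8.5; 0.8 3.1 -0.1 0 0 -8.9 8.5; 0.2 3.1 -0.1 0 0 -8.9 8.5; -0.2 3.1 0 0 0 -8.8 8.5; -0.7 3 -0.1 0 0 -8.9 8.5; -1.2 2.9 0 0 0 -8.9 8.5; -1.6 2.7 -0.1 0 0 -8.8 8.5; -1.9 2.4 0 0 0 -8.9 8.5
end [ 0.5687 -0.1315  0.2547] 19
```

>>> drive_tool:
  motion: "2.7 -1.6 -0.1 0 0 -8.9 8.5; 2.9 -1.1 0 0 0 -8.8 8.5; 3 -0.6 -0.1 0 0 -8.9 8.5; 3.2 -0.2 0 0 0 -8.9 8.5; 3.1 0.3 -0.1 0 0 -8.8 8.5; 3 0.8 0 0 0 -8.9 8.5; 2.8 1.2 -0.1 0 0 -8.9 8.5; 2.7 1.7 0 0 0 -8.8 8.5; 2.3 2 -0.1 0 -0.1 -8.9 8.5; 2.1 2.4 0 0 0 -8.9 8.5; 1.6 2.6 -0.1 0 0 -8.9 8.5; 1.1 2.9 0 0 0 -8.8 8.5; 0.8 3.1 -0.1 0 0 -8.9 8.5; 0.2 3.1 -0.1 0 0 -8.9 8.5; -0.2 3.1 0 0 0 -8.8 8.5; -0.7 3 -0.1 0 0 -8.9 8.5; -1.2 2.9 0 0 0 -8.9 8.5; -1.6 2.7 -0.1 0 0 -8.8 8.5; -1.9 2.4 0 0 0 -8.9 8.5"

```text
clock: 2.52
tcp_pos: [0.5692, -0.1312, 0.2545]
ee_rot: [[-0.997, -0.075, -0.001], [-0.075, 0.997, -0.002], [0.001, -0.002, -1.0]]
contact_force: [-0.3, -0.2, 0.7]
opening: 0.085
grasp_force: 0.0
```

>>> drive_tool:
  motion: "0 0 2.4 0 0 0 6; 0 0 2.4 0 0 0 6; 0 0 2.4 0 0 0 6; 0 0 0 0 0 0 1.5; 0 0 0 0 0 0 1.5; 0 0 0 0 0 0 1.5; 0 0 0 0 0 0 1.5"
  force: 30

```text
clock: 3.4
tcp_pos: [0.5693, -0.1338, 0.184]
ee_rot: [[-0.998, -0.07, 0.002], [-0.07, 0.998, -0.004], [-0.002, -0.005, -1.0]]
contact_force: [0.7, -5.3, -3.8]
opening: 0.0193
grasp_force: 32.3
```

Run:
```python
from h import *
st()
s=monitor.read_state(); p0=s['tcp_pos']; d=p0-F; x=d@UX; z=d[2]; print('tcp in bin',x,z,d@UY)
w=[]
for i in range(1,13):
    a=.68*i/12; w.append((binpt(x,z,a,d@UY),tool(a),1.5,1))
plan(w+[(w[-1][0],w[-1][1],1.5,1)])
```

```text
{'clock': 3.4, 'tcp_pos': [0.5693, -0.1338, 0.184], 'contact_force': [0.6536, -5.3416, -3.7564], 'opening': 0.0193, 'grasp_force': 32.274, 'joint_pos': [-0.377, 0.2809, 1.5817, -0.0036, 1.2755, -2.0165]}
tcp in bin -0.017854855483729073 0.16202270116776488 -0.0020621224089149163
0.9 0 0.1 -0.3 -3.2 0 1.5; 0.9 0 0.2 0 -3.2 0 1.5; 0.9 0 0.1 0 -3.2 0 1.5; 1 0 0.1 0 -3.3 0 1.5; 0.9 0 0.1 0 -3.2 0 1.5; 0.9 0 0.2 0 -3.3 0 1.5; 0.9 0 0.1 0 -3.2 0 1.5; 0.9 0 0.1 0 -3.3 0 1.5; 0.9 0 0.1 0 -3.2 0 1.5; 0.9 0 0.2 0 -3.3 0 1.5; 1 0 0.1 0 -3.2 0 1.5; 0.9 0 0.1 0 -3.3 0 1.5; 0 0 0 0 0 0 1.5
end [ 0.4713 -0.1406  0.1368] 13
```

>>> drive_tool:
  motion: "0.9 0 0.1 0 -3.2 0 1.5; 0.9 0 0.2 0 -3.2 0 1.5; 0.9 0 0.1 0 -3.2 0 1.5; 1 0 0.1 0 -3.3 0 1.5; 0.9 0 0.1 0 -3.2 0 1.5; 0.9 0 0.2 0 -3.3 0 1.5"

```text
clock: 4.15
tcp_pos: [0.5171, -0.1377, 0.169]
ee_rot: [[-0.939, -0.069, 0.337], [-0.067, 0.998, 0.018], [-0.337, -0.006, -0.941]]
contact_force: [4.1, -3.6, -4.8]
opening: 0.0195
grasp_force: 32.3
```

>>> drive_tool:
  motion: "0.9 0 0.1 0 -3.2 0 1.5; 0.9 0 0.1 0 -3.3 0 1.5; 0.9 0 0.1 0 -3.2 0 1.5; 0.9 0 0.2 0 -3.3 0 1.5; 1 0 0.1 0 -3.2 0 1.5; 0.4 0 0 0 -1.4 0 1.5; 0 0 0 0 0 0 1.5"

```text
clock: 5.03
tcp_pos: [0.4817, -0.1402, 0.1503]
ee_rot: [[-0.805, -0.046, 0.592], [-0.05, 0.999, 0.01], [-0.591, -0.022, -0.806]]
contact_force: [30.1, -27.2, -36.7]
opening: 0.0194
grasp_force: 47.2
```

Run:
```python
from h import *
st()
s=monitor.read_state(); d=s['tcp_pos']-F; print(np.arctan2(-(d@UX),d[2]), np.arctan2(.0179,.162), np.degrees(np.arctan2(s['ee_rot'][0,2],-s['ee_rot'][2,2])))
```

```text
{'clock': 5.025, 'tcp_pos': [0.4817, -0.1402, 0.1503], 'contact_force': [30.0826, -27.1895, -36.7345], 'opening': 0.0194, 'grasp_force': 47.2357, 'joint_pos': [-0.7012, -0.1176, 2.2368, 0.7067, 0.6424, -2.8207]}
0.6888382907642314 0.11004742383773183 36.26983709796601
```

Joint 6 reached its range end because the tilt brings the wrist near alignment. I'll turn the tool back towards vertical in the grip, which frees the wrist and lets the pull finish.

>>> drive_tool:
  motion: "0 0 0 0 4 0 1.5; 0 0 0 0 4 0 1.5; 0 0 0 0 4 0 1.5; 0 0 0 0 4 0 1.5"

```text
clock: 5.52
tcp_pos: [0.4858, -0.1399, 0.1554]
ee_rot: [[-0.933, -0.053, 0.355], [-0.058, 0.998, -0.003], [-0.355, -0.023, -0.935]]
contact_force: [6.2, -17.6, -2.4]
opening: 0.0196
grasp_force: 44.7
```

Run:
```python
from h import *
st()
s=monitor.read_state(); d=s['tcp_pos']+s['ee_rot'][:,2]*-.005-F; print(np.arctan2(-(d@UX),d[2])- np.arctan2(.0179,.167),np.hypot(d@UX,d[2]), np.degrees(np.arctan2(s['ee_rot'][0,2],-s['ee_rot'][2,2])))
```

```text
{'clock': 5.525, 'tcp_pos': [0.4858, -0.1399, 0.1554], 'contact_force': [6.1518, -17.575, -2.438], 'opening': 0.0196, 'grasp_force': 44.707, 'joint_pos': [-0.5673, -0.0369, 2.0519, 0.2578, 0.8316, -2.3413]}
0.5356871357762563 0.17251396745689823 20.811832873339288
```

>>> drive_tool:
  motion: "0.6 -0.2 0.2 0 0 0 1.5; 0.6 0 0.2 0 0 0 1.5; 0.6 0 0.2 0 0 0 1.5; 0 0 0 0 0 0 1.5"

```text
clock: 6.02
tcp_pos: [0.4698, -0.1411, 0.1423]
ee_rot: [[-0.933, -0.054, 0.355], [-0.057, 0.998, 0.001], [-0.354, -0.02, -0.935]]
contact_force: [7.7, -15.9, -4.4]
opening: 0.0199
grasp_force: 41.3
```

Run:
```python
from h import *
st()
s=monitor.read_state(); d=s['tcp_pos']+s['ee_rot'][:,2]*-.005-F; print(np.arctan2(-(d@UX),d[2])- np.arctan2(.0179,.167),np.hypot(d@UX,d[2]))
```

```text
{'clock': 6.025, 'tcp_pos': [0.4698, -0.1411, 0.1423], 'contact_force': [7.6528, -15.8711, -4.3922], 'opening': 0.0199, 'grasp_force': 41.3121, 'joint_pos': [-0.5947, -0.0469, 2.0936, 0.2786, 0.8106, -2.3869]}
0.6557862919656714 0.17283015733034537
```

>>> drive_tool:
  motion: "0 0 0 0 0 0 6; 0 0 0 0 0 0 6; 0 0 -2 0 0 0 7; 0 0 -3 0 0 0 8.5; 0 0 -3 0 3 0 8.5; 0 0 -3 0 3 0 8.5; -1 0 -3 0 0 0 8.5; -2 0 -2 0 0 0 8.5; 0 0 0 0 0 0 8.5"

```text
clock: 7.15
tcp_pos: [0.4468, -0.1347, 0.2989]
ee_rot: [[-0.968, -0.06, 0.245], [-0.059, 0.998, 0.008], [-0.245, -0.007, -0.969]]
contact_force: [-1.1, 0.3, 0.2]
opening: 0.0846
grasp_force: 0.0
```

Run:
```python
from h import *
st()
p,d,c=grab('wrist'); save('w1.png',p); np.savez('w1.npz',p=p,d=d,**c)
print(proj(c,binpt(.039,.066,.66)),proj(c,binpt(.039,.004,.66)))
p,d,c=grab('top'); np.savez('top1.npz',p=p,d=d,**c)
p,d,c=grab('scene'); np.savez('scene1.npz',p=p,d=d,**c)
```

```text
{'clock': 7.15, 'tcp_pos': [0.4468, -0.1347, 0.2989], 'contact_force': [-1.0648, 0.2508, 0.1987], 'opening': 0.0846, 'grasp_force': 0.0, 'joint_pos': [-0.5712, -0.2278, 1.8797, 0.1453, 1.2867, -2.229]}
[256.96407281 217.55011382] [257.63039595 217.8800803 ]
```

View pics/w1.png

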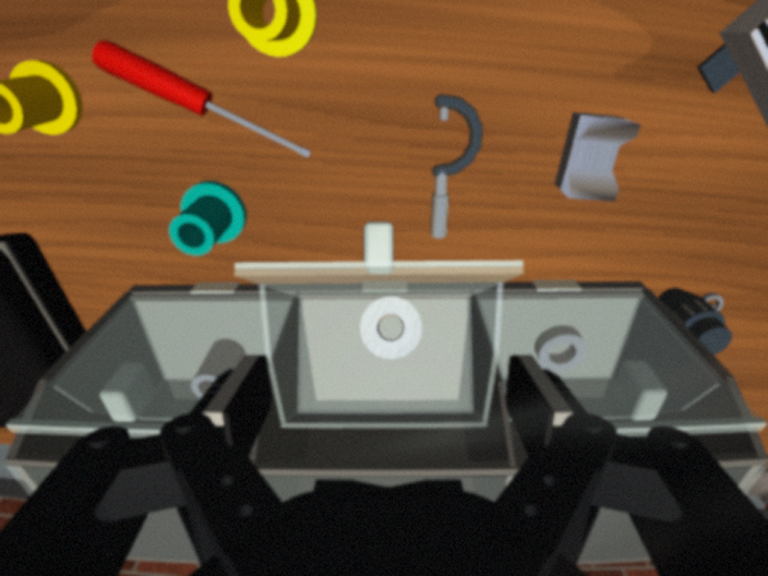

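The wrist view looks straight down the bush's axis. The middle bin is tipped right out, and the bush is at picture (390,327), standing against the front panel, about where I predicted (385,326). I'll measure its top ring from this and a second view.

Run:
```python
from h import *
np.set_printoptions(precision=4,suppress=True)
tb=lambda P:np.c_[(P-F)@UX*np.cos(.66)+(P-F)[...,2]*np.sin(.66),(P-F)@UY,-(P-F)@UX*np.sin(.66)+(P-F)[...,2]*np.cos(.66)]
for n in('w1','top1','scene1'):
    t=np.load(n+'.npz'); W=cloud(t,t['d']); B=tb(W.reshape(-1,3)).reshape(W.shape)
    for nm,a,b in(('top ring',.058,.072),('flange',.009,.02),('floor',-.004,.0085)):
        m=(B[...,2]>a)&(B[...,2]<b)&(B[...,0]>.004)&(B[...,0]<.085)&(abs(B[...,1])<.05)
        if m.sum()>8:
            P=B[m]; (cx,cy),r=cv2.minEnclosingCircle(np.ascontiguousarray(P[:,:2].astype(np.float32))); print(n,nm,m.sum(),np.median(P,0),cx,cy,r)
# tip angle from panel rim? fit front-panel outer plane using wrist+top lug top
t=np.load('w1.npz');p=t['p'];g=p.min(2)
cs=cv2.HoughCircles(cv2.medianBlur(cv2.cvtColor(p,cv2.COLOR_RGB2GRAY),3),cv2.HOUGH_GRADIENT,1,20,param1=100,param2=12,minRadius=6,maxRadius=28)
print([c for c in cs[0] if abs(c[0]-260)<15 and abs(c[1]-218)<15])
# second view: ring in top1 (bush top) pixel prediction
for n in('top1','scene1'):
    c=np.load(n+'.npz'); print(n,proj(c,binpt(.039,.066,.66)))
im=[cv2.resize(np.load(n+'.npz')['p'][int(v)-35:int(v)+35,int(u)-45:int(u)+45],(390,303),interpolation=cv2.INTER_CUBIC) for n in('top1','scene1') for u,v in [proj(np.load(n+'.npz'),binpt(.039,.066,.66))]]
cv2.imwrite('pics/c2.png',np.hstack(im)[:,:,::-1])
```

```text
w1 top ring 503 [0.0355 0.0043 0.0662] 0.01038488931953907 0.00033698652987368405 0.049785975366830826
w1 flange 686 [0.0391 0.0057 0.0143] 0.03343122825026512 0.014348912052810192 0.0442320853471756
w1 floor 1861 [ 0.0507 -0.0043  0.0042] 0.045487627387046814 0.00010452419519424438 0.06306547671556473
top1 top ring 129 [0.035  0.0107 0.0647] 0.03096412867307663 0.02035708725452423 0.03717605397105217
top1 flange 161 [0.0512 0.0161 0.0134] 0.032963864505290985 0.014522511512041092 0.04265836998820305
top1 floor 373 [ 0.0622 -0.0169  0.0029] 0.04630837216973305 -0.0005376413464546204 0.06156846508383751
scene1 top ring 181 [0.0288 0.0066 0.0653] 0.012639057822525501 -0.00021691307483706623 0.048430465161800385
scene1 flange 200 [0.049  0.0174 0.0141] 0.034381892532110214 -0.0008160175057128072 0.056259751319885254
scene1 floor 443 [ 0.0623 -0.0038  0.004 ] 0.04454747959971428 -0.00048487205640412867 0.06262397766113281
[array([259.5, 218.5,   9.4], dtype=float32)]
top1 [278.463  155.1252]
scene1 [241.3578 159.1377]
```

View pics/c2.png

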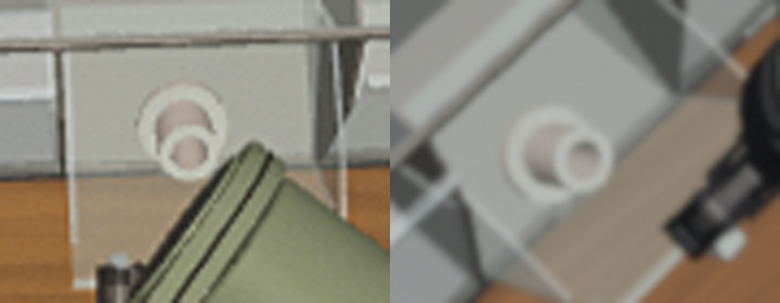

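In the second views, the bush's mouth is at crop (187,150) in top and (582,158) in scene, with the flange on the bin floor behind it. I'll triangulate it and plan the grasp.

Run:
```python
from h import *
np.set_printoptions(precision=4,suppress=True)
tb=lambda P:np.array([(P-F)@UX*np.cos(.66)+(P-F)[2]*np.sin(.66),(P-F)@UY,-(P-F)@UX*np.sin(.66)+(P-F)[2]*np.cos(.66)])
w=np.load('w1.npz');t=np.load('top1.npz');s=np.load('scene1.npz')
pw,pt,ps=(259.7,218.2),(276.2,154.6),(240.3,160.5)
for a,p,b,q in((w,pw,t,pt),(w,pw,s,ps),(t,pt,s,ps)):
    X,e=two(a,p,b,q); print(X,e,tb(X))
ph=np.radians(15)
y=.003
g=binpt(.039,.046,.66,y); q=g+tool(ph)[:,2]*.005
up=q-tool(ph)[:,2]*.13
print('grasp',g,'tcp',q)
plan([(up,tool(ph),8.5,4),(q,tool(ph),8.5,6)])
```

```text
[ 0.58   -0.1258  0.0952] 0.002883589529717688 [0.0396 0.0052 0.0619]
[ 0.5765 -0.1266  0.0993] 0.0019583309593065837 [0.0393 0.0046 0.0673]
[ 0.5754 -0.124   0.105 ] 0.0028441286055580876 [0.0421 0.0073 0.0724]
grasp [ 0.5894 -0.1273  0.0823] tcp [ 0.5907 -0.1272  0.0774]
-2.2 -0.1 2.9 -0.1 -0.3 -0.1 8.5; -2.2 0 2.9 -0.1 -0.3 -0.2 8.5; -2.1 -0.1 2.9 0 -0.3 -0.1 8.5; -2.2 -0.1 3 -0.1 -0.3 -0.2 8.5; 0 0 2.2 0 0 0 8.5; 0 0 2.1 0 0 0 8.5; 0 0 2.2 0 0 0 8.5; 0 0 2.1 0 0 0 8.5; 0 0 2.2 0 0 0 8.5; 0 0 2.2 0 0 0 8.5
end [ 0.5909 -0.1275  0.0772] 10
```

>>> drive_tool:
  motion: "-2.2 0 2.9 0 -0.3 -0.1 8.5; -2.2 0 2.9 0 -0.3 -0.2 8.5; -2.1 0 2.9 0 -0.3 -0.1 8.5; -2.2 -0.1 3 0 -0.3 -0.2 8.5; 0 0 2.2 0 0 0 8.5; 0 0 2.1 0 0 0 8.5; 0 0 2.2 0 0 0 8.5; 0 0 2.1 0 0 0 8.5; 0 0 2.2 0 0 0 8.5; 0 0 1.8 0 0 0 8.5; 0 0 0 0 0 0 8.5"

```text
clock: 8.68
tcp_pos: [0.5895, -0.1269, 0.0804]
ee_rot: [[-0.964, -0.068, 0.257], [-0.067, 0.998, 0.013], [-0.257, -0.005, -0.966]]
contact_force: [-0.4, -0.1, -0.4]
opening: 0.0852
grasp_force: 0.0
```

Run:
```python
from h import *
st()
ph=np.radians(15); g=binpt(.039,.046,.66,.005); q=g+tool(ph)[:,2]*.005
s=monitor.read_state(); print('err in tool axes cm',s['ee_rot'].T@(q-s['tcp_pos'])*100, s['ee_rot'].round(3))
p,d,c=grab('wrist'); save('w2.png',p)
```

```text
{'clock': 8.675, 'tcp_pos': [0.5895, -0.1269, 0.0804], 'contact_force': [-0.4112, -0.0859, -0.4042], 'opening': 0.0852, 'grasp_force': 0.0, 'joint_pos': [-0.4139, 0.3243, 1.7974, 0.1623, 0.7932, -2.1545]}
err in tool axes cm [-0.03166223  0.15547445  0.31774835] [[-0.964 -0.068  0.257]
 [-0.067  0.998  0.013]
 [-0.257 -0.005 -0.966]]
```

View pics/w2.png

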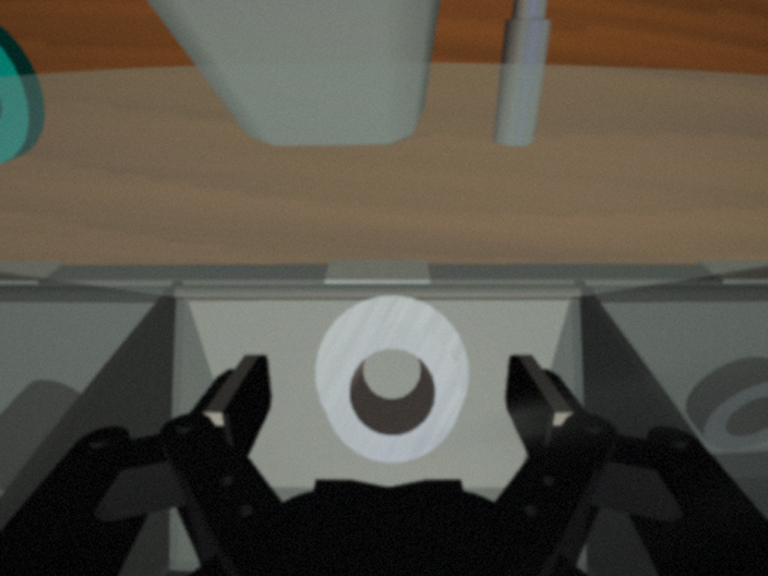

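The wrist view shows the bush at (392,380), midway between the fingers (270 and 507), with both clear of it. I'll close the gripper.

>>> drive_tool:
  motion: "0 0.1 0.2 0 0 0 8.5; 0 0 0 0 0 0 3.5; 0 0 0 0 0 0 3.5; 0 0 0 0 0 0 3.5; 0 0 0 0 0 0 3.5; 0 0 0 0 0 0 3.5"
  force: 60

```text
clock: 9.48
tcp_pos: [0.5924, -0.1267, 0.0822]
ee_rot: [[-0.963, -0.068, 0.262], [-0.068, 0.998, 0.011], [-0.262, -0.007, -0.965]]
contact_force: [-2.8, 1.0, 5.7]
opening: 0.0407
grasp_force: 60.1
```

>>> drive_tool:
  motion: "0 0 -0.6 0 0 0 3.5; 0 0 -1 0 0 0 3.5; 0 0 -2 0 0 0 3.5; 0 0 -2.5 0 0 0 3.5; 0 0 -3 0 0 0 3.5; 0 0 -3 0 0 0 3.5; 0 0 -3 0 0 0 3.5; 0 0 -2 0 0 0 3.5; 0 0 0 0 0 0 3.5"

```text
clock: 10.6
tcp_pos: [0.548, -0.1291, 0.2487]
ee_rot: [[-0.962, -0.068, 0.265], [-0.068, 0.998, 0.009], [-0.265, -0.01, -0.964]]
contact_force: [-0.1, 0.6, -2.5]
opening: 0.0407
grasp_force: 60.9
```

Run:
```python
from h import *
st()
# bin-closing geometry: lug corner and rim in hinge-relative x,z at tip angles
for a in(.66,.45,.25,.1,0): print(a,[(binpt(x,z,a)-F).dot(UX).round(4).item() if k==0 else binpt(x,z,a)[2].round(4).item() for x,z in((-.032,.147),(-.032,.183),(0,.19)) for k in(0,1)])
p,d,c=grab('wrist'); np.savez('w3.npz',p=p,d=d,**c); q,e,f=grab('scene'); np.savez('s3.npz',p=q,d=e,**f)
im=np.hstack([cv2.resize(p,(400,300)),cv2.resize(q,(400,300))]); cv2.imwrite('pics/w3.png',im[:,:,::-1])
```

```text
{'clock': 10.6, 'tcp_pos': [0.548, -0.1291, 0.2487], 'contact_force': [-0.1218, 0.5791, -2.5483], 'opening': 0.0407, 'grasp_force': 60.9165, 'joint_pos': [-0.4528, 0.022, 1.7621, 0.1381, 1.1222, -2.138]}
0.66 [-0.1154, 0.1185, -0.1375, 0.1469, -0.1165, 0.1721]
0.45 [-0.0928, 0.1404, -0.1084, 0.1729, -0.0826, 0.1931]
0.25 [-0.0674, 0.1565, -0.0763, 0.1914, -0.047, 0.2061]
0.1 [-0.0465, 0.1651, -0.0501, 0.2009, -0.019, 0.2111]
0 [-0.032, 0.169, -0.032, 0.205, 0.0, 0.212]
```

View pics/w3.png

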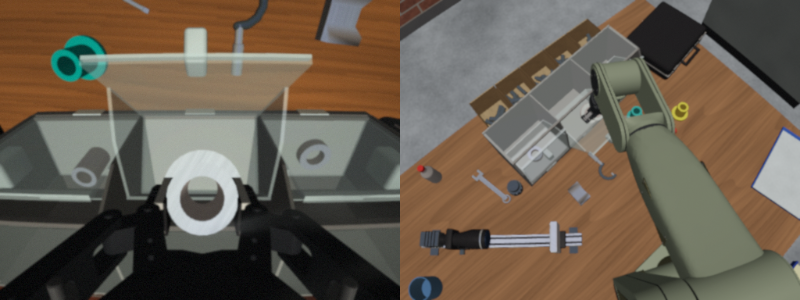

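The bush is out: the wrist view (left half) shows its ring between the fingers at (200,195), and the bin's tipped and empty. Next I'll push the bin shut with the hand's front edge against the panel's rim, beside the lug, with the bush held clear.

Run:
```python
from h import *
t=np.load('top1.npz');hsv=cv2.cvtColor(t['p'],cv2.COLOR_RGB2HSV);W=cloud(t,t['d'])
m=cv2.inRange(hsv,(80,120,60),(95,255,255))>0; P=W[m]; P=P[(P[:,2]<.08)&(P[:,0]>.3)&(P[:,0]<.6)]; print('teal',P.min(0),P.max(0))
R=tool(np.radians(-10)); B=lambda x,z,y=-.057: F*[1,1,0]+UX*x+UY*y+UZ*z
A=B(-.21,.28); print(A)
s=plan([(A,R,3.5,7)]); s=plan([(B(-.20,.1095),R,3.5,5)],s)
w=[]
for a in np.linspace(.64,.10,15):
    r=binpt(0,.19,a)-F; w.append((B(r@UX-.051,r[2]+.022-.0625),R,3.5,1))
plan([(B(-.17,.1095),R,3.5,2)]+w,s)
```

```text
teal [ 0.4916082  -0.34464073  0.00358151] [ 0.54363864 -0.29046226  0.06658181]
[ 0.38150103 -0.2020484   0.28      ]
2.2 -0.9 -1.1 -0.1 3.6 0 3.5; 2.3 -0.9 -1 0 3.6 0 3.5; 2.3 -0.9 -0.8 -0.1 3.6 0 3.5; 2.4 -0.9 -0.6 0 3.6 0 3.5; 2.4 -0.9 -0.6 -0.1 3.5 -0.1 3.5; 2.5 -0.8 -0.3 0 3.6 0 3.5; 2.5 -0.9 -0.2 -0.1 3.6 0 3.5
end [ 0.3811 -0.2019  0.2796] 7
-0.8 0 3.3 0 0 0 3.5; -0.8 0 3.3 0 0 0 3.5; -0.8 0 3.3 0 0 0 3.5; -0.8 0 3.4 0 0 0 3.5; -0.8 0 3.3 0 0 0 3.5
end [ 0.3916 -0.2011  0.1092] 5
-1.5 0 -0.3 0 0 0 3.5; -1.4 0 -0.3 0 0 0 3.5; -0.5 0 -0.3 0 0 0 3.5; -0.5 0 -0.5 0 0 0 3.5; -0.6 0 -0.5 0 0 0 3.5; -0.5 0 -0.5 0 0 0 3.5; -0.6 0 -0.5 0 0 0 3.5; -0.6 0 -0.4 0 0 0 3.5; -0.6 0 -0.4 0 0 0 3.5; -0.6 0 -0.4 0 0 0 3.5; -0.6 0 -0.4 0 0 0 3.5; -0.7 0 -0.3 0 0 0 3.5; -0.7 0 -0.3 0 0 0 3.5; -0.6 0 -0.3 0 0 0 3.5; -0.7 0 -0.3 0 0 0 3.5; -0.7 0 -0.2 0 0 0 3.5; -0.7 0 -0.2 0 0 0 3.5
end [ 0.5211 -0.192   0.1483] 17
```

Run:
```python
from h import *
for n in('top0','scene0'):
    t=np.load(n+'.npz');hsv=cv2.cvtColor(t['p'],cv2.COLOR_RGB2HSV);W=cloud(t,t['d'])
    for nm,lo,hi in(('yel',(24,150,70),(36,255,255)),('red',(0,170,70),(6,255,255))):
        k,l,s,c=cv2.connectedComponentsWithStats(cv2.inRange(hsv,lo,hi))
        for i in range(1,k):
            if s[i,4]>30:
                P=W[l==i]; P=P[P[:,2]<.02]
                if len(P) and P[0,0]<.6: print(n,nm,P.min(0).round(3),P.max(0).round(3))
R=tool(np.radians(-10)); B=lambda x,z,y=-.057: F*[1,1,0]+UX*x+UY*y+UZ*z
s=plan([(B(-.185,.28),R,3.5,7)]); s=plan([(B(-.185,.1095),R,3.5,5)],s)
```

```text
top0 yel [ 0.371 -0.507 -0.005] [ 0.435 -0.43   0.018]
top0 yel [ 0.298 -0.268 -0.004] [ 0.363 -0.202  0.016]
top0 yel [ 0.218 -0.356 -0.003] [ 0.281 -0.289  0.016]
top0 red [ 0.356 -0.385  0.011] [ 0.409 -0.298  0.02 ]
scene0 yel [ 0.369 -0.493  0.003] [ 0.433 -0.43   0.02 ]
scene0 yel [ 0.295 -0.28  -0.004] [ 0.361 -0.205  0.02 ]
scene0 yel [ 0.241 -0.374 -0.005] [ 0.282 -0.29   0.019]
scene0 red [ 0.352 -0.402  0.001] [ 0.412 -0.303  0.02 ]
1.9 -0.9 -1 -0.1 3.6 0 3.5; 1.9 -0.9 -0.9 0 3.6 0 3.5; 2 -0.9 -0.8 -0.1 3.6 0 3.5; 2 -0.9 -0.6 0 3.6 0 3.5; 2.1 -0.9 -0.5 -0.1 3.5 -0.1 3.5; 2.1 -0.8 -0.4 0 3.6 0 3.5; 2.1 -0.9 -0.3 -0.1 3.6 0 3.5
end [ 0.4064 -0.2001  0.2803] 7
-0.6 0 3.4 0 0 0 3.5; -0.6 0 3.3 0 0 0 3.5; -0.6 0 3.4 0 0 0 3.5; -0.6 0 3.4 0 0 0 3.5; -0.6 0 3.3 0 0 0 3.5
end [ 0.4068 -0.2     0.1097] 5
```

>>> drive_tool:
  motion: "1.9 -0.9 -1 -0.1 3.6 0 3.5; 1.9 -0.9 -0.9 0 3.6 0 3.5; 2 -0.9 -0.8 -0.1 3.6 0 3.5; 2 -0.9 -0.6 0 3.6 0 3.5; 2.1 -0.9 -0.5 -0.1 3.5 -0.1 3.5; 2.1 -0.8 -0.4 0 3.6 0 3.5; 2.1 -0.9 -0.3 -0.1 3.6 0 3.5; -0.6 0 3.4 0 0 0 3.5; -0.6 0 3.3 0 0 0 3.5; -0.6 0 3.4 0 0 0 3.5; -0.6 0 3.4 0 0 0 3.5; -0.6 0 3.3 0 0 0 3.5; 0 0 0 0 0 0 3.5"

```text
clock: 12.32
tcp_pos: [0.4044, -0.1981, 0.1065]
ee_rot: [[-0.981, -0.07, -0.18], [-0.07, 0.998, -0.007], [0.18, 0.006, -0.984]]
contact_force: [-0.9, 0.1, -0.8]
opening: 0.0407
grasp_force: 61.1
```

Run:
```python
from h import *
st()
R=tool(np.radians(-10)); B=lambda x,z,y=-.057: F*[1,1,0]+UX*x+UY*y+UZ*z
w=[]
for a in np.linspace(.64,.10,17):
    r=binpt(0,.19,a)-F; w.append((B(r@UX-.051,r[2]+.022-.0625),R,3.5,1))
plan([(B(-.17,.1095),R,3.5,1)]+w)
```

```text
{'clock': 12.325, 'tcp_pos': [0.4044, -0.1981, 0.1065], 'contact_force': [-0.8754, 0.0626, -0.8189], 'opening': 0.0407, 'grasp_force': 61.1179, 'joint_pos': [-0.5775, 0.2192, 1.8544, -0.111, 1.2181, -2.1729]}
-1.6 -0.2 -0.6 0.3 -0.4 0.1 3.5; -0.5 0 -0.3 0 0 0 3.5; -0.5 0 -0.5 0 0 0 3.5; -0.4 0 -0.4 0 0 0 3.5; -0.5 0 -0.5 0 0 0 3.5; -0.5 0 -0.4 0 0 0 3.5; -0.5 0 -0.4 0 0 0 3.5; -0.5 0 -0.3 0 0 0 3.5; -0.5 0 -0.4 0 0 0 3.5; -0.6 0 -0.3 0 0 0 3.5; -0.5 0 -0.4 0 0 0 3.5; -0.6 0 -0.3 0 0 0 3.5; -0.6 0 -0.3 0 0 0 3.5; -0.6 0 -0.2 0 0 0 3.5; -0.6 0 -0.3 0 0 0 3.5; -0.6 0 -0.2 0 0 0 3.5; -0.6 0 -0.2 0 0 0 3.5; -0.6 0 -0.2 0 0 0 3.5
end [ 0.5214 -0.192   0.1488] 18
```

>>> drive_tool:
  motion: "-0.8 -0.1 -0.3 0 -0.2 0 3.5; -0.8 -0.1 -0.3 0 -0.2 0 3.5; -0.5 0 -0.3 0 0 0 3.5; -0.5 0 -0.5 0 0 0 3.5; -0.4 0 -0.4 0 0 0 3.5; -0.5 0 -0.5 0 0 0 3.5; -0.5 0 -0.4 0 0 0 3.5"

```text
clock: 13.2
tcp_pos: [0.4518, -0.1992, 0.1304]
ee_rot: [[-0.984, -0.07, -0.165], [-0.069, 0.998, -0.012], [0.165, -0.0, -0.986]]
contact_force: [-0.6, 0.9, -2.4]
opening: 0.0411
grasp_force: 61.1
```

```bash
cat >> h.py <<'E'
def tip(n='scene'): # middle bin: lug/rim points from depth, as hinge-frame (x,z) of the white lug
    p,d,c=grab(n); W=cloud(c,d)-F; x=W@UX;y=W@UY;z=W[...,2]; o=[]
    for a in np.arange(0,.72,.02):
        bx=x*np.cos(a)+z*np.sin(a); bz=-x*np.sin(a)+z*np.cos(a)
        o.append((((abs(bx+.016)<.012)&(abs(bz-.183)<.003)&(abs(y)<.012)).sum(),round(float(a),2)))
    print(n,'lug-top hits',sorted(o)[-4:])
E
python3 - <<'E'
from h import *
st(); tip('scene'); tip('top'); tip('wrist')
E
```

```text
{'clock': 13.2, 'tcp_pos': [0.4518, -0.1992, 0.1304], 'contact_force': [-0.5968, 0.8807, -2.4323], 'opening': 0.0411, 'grasp_force': 61.1119, 'joint_pos': [-0.5325, 0.2597, 1.742, -0.0984, 1.2784, -2.1386]}
scene lug-top hits [(np.int64(35), 0.64), (np.int64(42), 0.7), (np.int64(45), 0.66), (np.int64(49), 0.68)]
top lug-top hits [(np.int64(0), 0.64), (np.int64(0), 0.66), (np.int64(0), 0.68), (np.int64(0), 0.7)]
wrist lug-top hits [(np.int64(65), 0.62), (np.int64(65), 0.64), (np.int64(69), 0.66), (np.int64(82), 0.68)]
```

No contact: the hand passed above the rim and the bin is still at 0.66. I'll back off, come in 2 cm lower and push again.

Run:
```python
from h import *
R=tool(np.radians(-6)); B=lambda x,z,y=-.057: F*[1,1,0]+UX*x+UY*y+UZ*z
s=plan([(B(-.19,.125),R,3.5,2),(B(-.19,.087),R,3.5,2)])
w=[]
for a in np.linspace(.64,.10,15):
    r=binpt(0,.19,a)-F; w.append((B(r@UX-.046,r[2]+.022-.082),R,3.5,1))
plan([(B(-.17,.088),R,3.5,1)]+w,s)
```

```text
2.4 0.1 0.7 0 -1.8 0 3.5; 2.5 0.1 0.6 0 -1.7 0 3.5; -0.2 0 1.9 0 0 0 3.5; -0.2 0 1.9 0 0 0 3.5
end [ 0.4014 -0.2009  0.0866] 4
-2 0 -0.3 0 0 0 3.5; -1 0 -0.6 0 0 0 3.5; -0.5 0 -0.5 0 0 0 3.5; -0.6 0 -0.4 0 0 0 3.5; -0.6 0 -0.5 0 0 0 3.5; -0.6 0 -0.4 0 0 0 3.5; -0.6 0 -0.4 0 0 0 3.5; -0.6 0 -0.4 0 0 0 3.5; -0.7 0 -0.3 0 0 0 3.5; -0.6 0 -0.3 0 0 0 3.5; -0.7 0 -0.3 0 0 0 3.5; -0.7 0 -0.3 0 0 0 3.5; -0.7 0 -0.3 0 0 0 3.5; -0.7 0 -0.2 0 0 0 3.5; -0.7 0 -0.2 0 0 0 3.5; -0.7 0 -0.1 0 0 0 3.5
end [ 0.5262 -0.192   0.1288] 16
```

>>> drive_tool:
  motion: "2.4 0.1 0.7 0 -1.8 0 3.5; 2.5 0.1 0.6 0 -1.7 0 3.5; -0.2 0 1.9 0 0 0 3.5; -0.2 0 1.9 0 0 0 3.5; -2 0 -0.3 0 0 0 3.5; -1 0 -0.4 0 0 0 3.5; -0.5 0 -0.4 0 0 0 3.5; -0.6 0 -0.4 0 0 0 3.5; -0.6 0 -0.4 0 0 0 3.5"

```text
clock: 14.48
tcp_pos: [0.4481, -0.1972, 0.1008]
ee_rot: [[-0.992, -0.071, -0.109], [-0.071, 0.997, -0.007], [0.109, 0.0, -0.994]]
contact_force: [-4.5, -0.6, 1.4]
opening: 0.0402
grasp_force: 61.0
```

Run:
```python
from h import *
st(); tip('scene'); tip('wrist')
```

```text
{'clock': 14.475, 'tcp_pos': [0.4481, -0.1972, 0.1008], 'contact_force': [-4.5367, -0.6242, 1.447], 'opening': 0.0402, 'grasp_force': 61.0351, 'joint_pos': [-0.552, 0.2616, 1.8069, -0.0689, 1.1628, -2.1638]}
scene lug-top hits [(np.int64(33), 0.6), (np.int64(37), 0.54), (np.int64(39), 0.58), (np.int64(40), 0.56)]
wrist lug-top hits [(np.int64(389), 0.64), (np.int64(393), 0.7), (np.int64(402), 0.66), (np.int64(455), 0.68)]
```

Run:
```python
from h import *
R=tool(np.radians(-6)); B=lambda x,z,y=-.055: F*[1,1,0]+UX*x+UY*y+UZ*z
w=[]
for a in np.linspace(.53,.09,14):
    r=binpt(0,.19,a)-F; w.append((B(r@UX-.041,r[2]+.022-.081),R,3.5,1))
plan(w)
```

```text
-0.4 0.2 -0.4 -0.1 0 0 3.5; -0.5 0 -0.4 0 0 0 3.5; -0.6 0 -0.3 0 0 0 3.5; -0.5 0 -0.4 0 0 0 3.5; -0.6 0 -0.3 0 0 0 3.5; -0.5 0 -0.3 0 0 0 3.5; -0.6 0 -0.3 0 0 0 3.5; -0.6 0 -0.2 0 0 0 3.5; -0.6 0 -0.3 0 0 0 3.5; -0.6 0 -0.2 0 0 0 3.5; -0.6 0 -0.2 0 0 0 3.5; -0.6 0 -0.2 0 0 0 3.5; -0.7 0 -0.1 0 0 0 3.5; -0.6 0 -0.2 0 0 0 3.5
end [ 0.533  -0.1897  0.1306] 14
```

>>> drive_tool:
  motion: "-0.4 0 -0.4 0 0 0 3.5; -0.5 0 -0.4 0 0 0 3.5; -0.6 0 -0.3 0 0 0 3.5; -0.5 0 -0.4 0 0 0 3.5; -0.6 0 -0.3 0 0 0 3.5; -0.5 0 -0.3 0 0 0 3.5; -0.6 0 -0.3 0 0 0 3.5; -0.6 0 -0.2 0 0 0 3.5"

```text
clock: 15.58
tcp_pos: [0.4956, -0.1941, 0.1219]
ee_rot: [[-0.992, -0.07, -0.104], [-0.07, 0.998, -0.008], [0.105, -0.0, -0.995]]
contact_force: [-0.0, -0.4, -1.9]
opening: 0.0407
grasp_force: 61.1
```

Run:
```python
from h import *
st(); tip('scene'); tip('top')
```

```text
{'clock': 15.575, 'tcp_pos': [0.4956, -0.1941, 0.1219], 'contact_force': [-0.0496, -0.3706, -1.8778], 'opening': 0.0407, 'grasp_force': 61.1081, 'joint_pos': [-0.5032, 0.311, 1.6894, -0.0605, 1.2297, -2.1214]}
scene lug-top hits [(np.int64(40), 0.28), (np.int64(44), 0.22), (np.int64(47), 0.26), (np.int64(53), 0.24)]
top lug-top hits [(np.int64(10), 0.24), (np.int64(11), 0.18), (np.int64(11), 0.2), (np.int64(11), 0.22)]
```

>>> drive_tool:
  motion: "-0.6 0 -0.3 0 0 0 3.5; -0.6 0 -0.2 0 0 0 3.5; -0.6 0 -0.2 0 0 0 3.5; -0.6 0 -0.2 0 0 0 3.5; -0.6 0 -0.1 0 0 0 3.5; 0 0 0 0 0 0 3.5; 0 0 0 0 0 0 3.5"

```text
clock: 16.55
tcp_pos: [0.5256, -0.1918, 0.1283]
ee_rot: [[-0.992, -0.07, -0.105], [-0.07, 0.998, -0.007], [0.106, -0.0, -0.994]]
contact_force: [-0.6, -0.5, -3.4]
opening: 0.0405
grasp_force: 61.1
```

Run:
```python
from h import *
st(); tip('scene'); tip('top')
```

```text
{'clock': 16.55, 'tcp_pos': [0.5256, -0.1918, 0.1283], 'contact_force': [-0.6239, -0.5462, -3.448], 'opening': 0.0405, 'grasp_force': 61.1261, 'joint_pos': [-0.4748, 0.3558, 1.6135, -0.0575, 1.2633, -2.096]}
scene lug-top hits [(np.int64(51), 0.06), (np.int64(54), 0.0), (np.int64(56), 0.02), (np.int64(58), 0.04)]
top lug-top hits [(np.int64(6), 0.06), (np.int64(7), 0.0), (np.int64(7), 0.02), (np.int64(7), 0.04)]
```

The bin is falling shut by itself (about 0.03). I'll retreat and carry the bush high to above the focus.

Run:
```python
from h import *
st(); S=49.7*np.pi/180
# bush in tool frame at grasp
T=np.array([.5924,-.1267,.0822]); RT=np.array([[-.963,-.068,.262],[-.068,.998,.011],[-.262,-.007,-.965]])
a=.66; ax=-UX*np.sin(a)+UZ*np.cos(a)
off=RT.T@(binpt(.039,.035,a,.004)-T); axt=RT.T@ax; print('mid in tool',off,'axis',axt)
R=tool(np.radians(-22.6),S); print('axis at goal',R@axt)
f=np.array([.419,.298,.15]); goal=f-R@off; print('goal tcp',goal)
R6=tool(np.radians(-6)); hi=goal+[0,0,.13]
plan([(F*[1,1,0]+UX*-.14+UY*-.05+UZ*.16,R6,3.5,3),(F*[1,1,0]+UX*-.16+UY*-.04+UZ*.29,R6,3.5,4),(hi,R,3.5,13)])
```

```text
{'clock': 16.65, 'tcp_pos': [0.5255, -0.1918, 0.1283], 'contact_force': [0.5215, 0.1816, -1.8028], 'opening': 0.0409, 'grasp_force': 61.127, 'joint_pos': [-0.4749, 0.3555, 1.6138, -0.0574, 1.2632, -2.096]}
mid in tool [-0.00130703  0.00065494  0.00930141] axis [ 0.38492365 -0.00673748 -0.92305743]
axis at goal [ 0.00472529 -0.00484492  1.00010041]
goal tcp [0.42103098 0.29938226 0.15908944]
2.6 0.2 -0.8 0 0 0 3.5; 2.6 0.3 -0.8 0 0 0 3.5; 2.5 0.2 -0.8 0 -0.1 0 3.5; 0.8 0.2 -3.2 0 0 0 3.5; 0.9 0.3 -3.1 0 0 0 3.5; 0.8 0.2 -3.2 0 0 0 3.5; 0.9 0.3 -3.2 0 0 0 3.5; -0.2 3.7 0 0.9 1.2 -3.4 3.5; -0.4 3.7 -0.1 0.8 1.2 -3.4 3.5; -0.6 3.6 -0.1 0.9 1.2 -3.5 3.5; -0.9 3.6 -0.2 0.9 1.2 -3.4 3.5; -1 3.5 -0.3 0.8 1.3 -3.4 3.5; -1.3 3.5 -0.4 0.9 1.2 -3.4 3.5; -1.4 3.4 -0.4 0.9 1.2 -3.4 3.5; -1.6 3.3 -0.6 0.9 1.2 -3.4 3.5; -1.9 3.1 -0.6 0.8 1.2 -3.5 3.5; -1.9 3.1 -0.7 0.9 1.2 -3.4 3.5; -2.2 2.9 -0.8 0.9 1.2 -3.4 3.5; -2.3 2.8 -0.8 0.8 1.2 -3.4 3.5; -2.4 2.6 -1 0.9 1.3 -3.4 3.5
end [0.4206 0.2995 0.2892] 20
```

>>> drive_tool:
  motion: "2.6 0.2 -0.8 0 0 0 3.5; 2.6 0.3 -0.8 0 0 0 3.5; 2.5 0.2 -0.8 0 -0.1 0 3.5; 0.8 0.2 -3.2 0 0 0 3.5; 0.9 0.3 -3.1 0 0 0 3.5; 0.8 0.2 -3.2 0 0 0 3.5; 0.9 0.3 -3.2 0 0 0 3.5; -0.2 3.7 0 0.9 1.2 -3.4 3.5; -0.4 3.7 -0.1 0.8 1.2 -3.4 3.5; -0.6 3.6 -0.1 0.9 1.2 -3.5 3.5; -0.9 3.6 -0.2 0.9 1.2 -3.4 3.5; -1 3.5 -0.3 0.8 1.3 -3.4 3.5; -1.3 3.5 -0.4 0.9 1.2 -3.4 3.5; -1.4 3.4 -0.4 0.9 1.2 -3.4 3.5; -1.6 3.3 -0.6 0.9 1.2 -3.4 3.5; -1.9 3.1 -0.6 0.8 1.2 -3.5 3.5; -1.9 3.1 -0.7 0.9 1.2 -3.4 3.5; -2.2 2.9 -0.8 0.9 1.2 -3.4 3.5; -2.3 2.8 -0.8 0.8 1.2 -3.4 3.5; -2.4 2.6 -1 0.9 1.3 -3.4 3.5"

```text
clock: 19.15
tcp_pos: [0.4207, 0.3005, 0.2891]
ee_rot: [[-0.596, -0.764, -0.248], [-0.705, 0.645, -0.295], [0.385, -0.001, -0.923]]
contact_force: [0.9, -0.2, -2.6]
opening: 0.0407
grasp_force: 61.2
```

Run:
```python
from h import *
st(); print(monitor.read_state()['ee_rot'].round(3)); im=[]
for n in('scene','top','wrist'):
    p,d,c=grab(n); np.savez('k_'+n+'.npz',p=p,d=d,**c)
    u,v=proj(c,[.4195,.2985,.28]).astype(int); print(n,u,v)
    if n!='wrist': im.append(cv2.resize(p[v-50:v+50,max(0,u-65):max(0,u-65)+130],(390,300),interpolation=cv2.INTER_CUBIC))
    else: im.append(cv2.resize(p,(390,292)))
q=np.load('k_top.npz')['p'][90:190,150:410]
cv2.imwrite('pics/k.png',np.vstack([np.hstack(im[:2]),np.hstack([im[2],cv2.resize(q,(390,292))])])[:,:,::-1])
tip('scene');tip('top')
```

```text
{'clock': 19.15, 'tcp_pos': [0.4207, 0.3005, 0.2891], 'contact_force': [0.8884, -0.1599, -2.5536], 'opening': 0.0407, 'grasp_force': 61.1815, 'joint_pos': [0.5289, 0.3086, 1.3722, -0.134, 1.8332, -1.9214]}
[[-0.596 -0.764 -0.248]
 [-0.705  0.645 -0.295]
 [ 0.385 -0.001 -0.923]]
scene 139 299
top 110 191
wrist 255 244
scene lug-top hits [(np.int64(42), 0.06), (np.int64(53), 0.04), (np.int64(57), 0.0), (np.int64(58), 0.02)]
top lug-top hits [(np.int64(36), 0.06), (np.int64(41), 0.04), (np.int64(50), 0.02), (np.int64(55), 0.0)]
```

View pics/k.png

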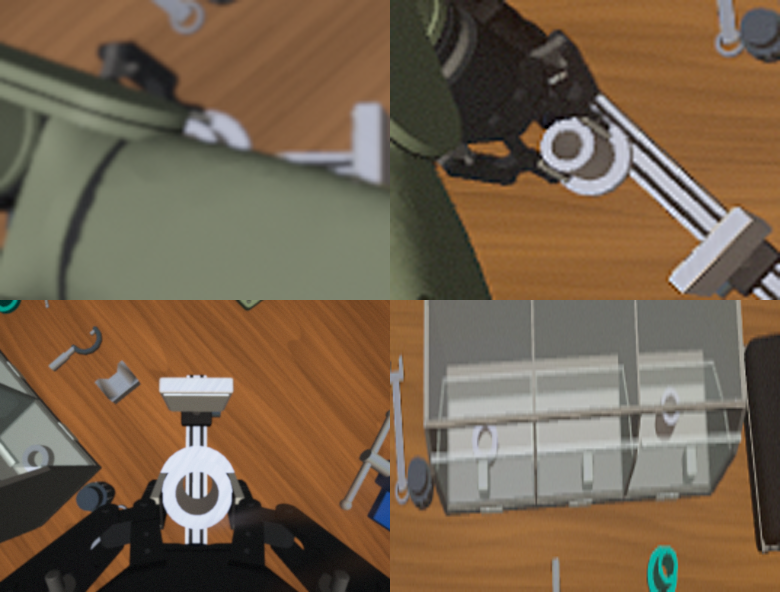

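Lower right of the picture shows all three bins shut. The bush hangs from the hand over the rail: its top ring is at crop (568,147) in top, and the wrist view sees it centred at (197,488). I'll measure the held bush's middle and axis before lowering it.

Run:
```python
from h import *
from scipy.optimize import least_squares
np.set_printoptions(precision=4,suppress=True)
for n in('top','wrist','scene'):
    t=np.load('k_%s.npz'%n); W=cloud(t,t['d']); r=np.hypot(W[...,0]-.419,W[...,1]-.299)
    br=(t['p'].min(2)>90)   # aluminium is bright, fingers are black
    zs=W[br&(r<.045)&(W[...,2]>.22)&(W[...,2]<.34)][:,2]; h,e=np.histogram(zs,np.arange(.22,.34,.004)); print(n,[(round(e[i],3),int(h[i])) for i in range(len(h)) if h[i]>8])
    for nm,a,b,rr in(('top',.300,.322,.021),('flange',.25,.270,.033)):
        m=br&(r<.045)&(W[...,2]>a)&(W[...,2]<b); P=W[m]
        if m.sum()<15: continue
        # plane fit
        A=np.c_[P[:,:2]-[.419,.299],np.ones(len(P))]; k=np.linalg.lstsq(A,P[:,2],rcond=None)[0]
        mask=m.astype(np.uint8); cn=max(cv2.findContours(mask,cv2.RETR_EXTERNAL,cv2.CHAIN_APPROX_NONE)[0],key=len)[:,0]
        E=W[cn[:,1],cn[:,0]][:,:2]
        f=least_squares(lambda c:np.hypot(E[:,0]-c[0],E[:,1]-c[1])-rr,[.419,.299],loss='soft_l1',f_scale=.001)
        print(n,nm,m.sum(),'median',np.median(P,0),'slope',k,'circle',f.x,np.abs(f.fun).mean())
```

```text
top [(np.float64(0.248), 9), (np.float64(0.252), 22), (np.float64(0.256), 130), (np.float64(0.26), 35), (np.float64(0.304), 21), (np.float64(0.308), 132), (np.float64(0.312), 32)]
top top 196 median [0.4188 0.305  0.3102] slope [0.0134 0.0154 0.31  ] circle [0.419  0.3042] 0.0017359741911262799
top flange 200 median [0.4063 0.2868 0.2583] slope [0.0165 0.0776 0.259 ] circle [0.4206 0.3077] 0.004679385534905402
wrist [(np.float64(0.248), 20), (np.float64(0.252), 12), (np.float64(0.256), 1450), (np.float64(0.26), 44), (np.float64(0.284), 56), (np.float64(0.288), 58), (np.float64(0.292), 72), (np.float64(0.296), 83), (np.float64(0.3), 90), (np.float64(0.304), 165), (np.float64(0.308), 4246), (np.float64(0.312), 230), (np.float64(0.316), 50)]
wrist top 4785 median [0.4198 0.301  0.3107] slope [-0.001   0.0084  0.3105] circle [0.4191 0.3003] 0.0012780851650626766
wrist flange 1528 median [0.4013 0.2804 0.2587] slope [-0.0508 -0.0469  0.2571] circle [0.4203 0.3024] 0.0036788145227443186
scene [(np.float64(0.256), 61), (np.float64(0.26), 13), (np.float64(0.308), 30)]
scene top 48 median [0.4239 0.2825 0.3103] slope [-0.0393 -0.0622  0.3087] circle [0.4155 0.2998] 0.0029773178540168244
scene flange 79 median [0.4222 0.2734 0.2587] slope [-0.0385  0.0772  0.2608] circle [0.4206 0.3021] 0.0036021867824630785
```

Run:
```python
from h import *
np.set_printoptions(precision=4,suppress=True)
S=np.radians(49.7); a=np.array([np.cos(S),np.sin(S)]); b=np.array([-a[1],a[0]]); f=np.array([.419,.298])
for n in('wrist','top','top0','scene0'):
    t=np.load(n+'.npz' if n[-1]=='0' else 'k_%s.npz'%n); W=cloud(t,t['d']); u=(W[...,:2]-f)@a; v=(W[...,:2]-f)@b; z=W[...,2]; B=t['p'].min(2)
    m=(z>.189)&(z<.202)&(u<-.09)&(u>-.135)&(abs(v)<.06)&(B>90)
    if m.sum()>20: print(n,'light top',m.sum(),'u',np.percentile(u[m],[2,98]),'v',np.percentile(v[m],[2,98]),'z',np.median(z[m]), 'vmid',np.percentile(v[m],[2,98]).mean())
    m=(z>.04)&(z<.052)&(u<.08)&(u>-.085)&(abs(v)<.03)
    for lo,hi in((-.085,-.05),(-.05,-.02),(.0,.03),(.03,.08)):
        k=m&(u>lo)&(u<hi)
        if k.sum()>20: print(n,'rail',lo,k.sum(),'v',np.percentile(v[k],[2,98]),np.percentile(v[k],[2,98]).mean())
    m=(z>.165)&(z<.19)&(u>.085)&(u<.14)&(abs(v)<.04)
    if m.sum()>20: print(n,'lens',m.sum(),'u front',np.percentile(u[m],1),'v',np.percentile(v[m],[2,98]).mean(),'zmax',np.percentile(z[m],97))
for X in([.419,.3003],[.419,.3042],[.4155,.2998],[.4187,.2991]): print(X,'u,v of bush',(np.array(X)-f)@a,(np.array(X)-f)@b)
```

```text
wrist light top 2264 u [-0.1189 -0.0988] v [-0.0423  0.0429] z 0.19520644133078444 vmid 0.000294387342115638
wrist rail -0.085 666 v [-0.0191  0.0197] 0.0003121109671988809
wrist rail -0.05 43 v [-0.0189  0.0197] 0.00039878890099604054
wrist rail 0.0 579 v [-0.0183  0.0197] 0.0006905474886273102
wrist rail 0.03 311 v [-0.0169  0.0197] 0.0014270406232822063
top light top 250 u [-0.1188 -0.0982] v [-0.0414  0.0432] z 0.19503386679817236 vmid 0.0008801303987937825
top rail -0.085 33 v [-0.0183  0.0185] 6.088927454794141e-05
top rail -0.05 125 v [-0.0188  0.0205] 0.0008261644544292068
top rail 0.0 126 v [-0.0181  0.021 ] 0.0014484612857790392
top rail 0.03 138 v [-0.0184  0.0205] 0.0010490677919324752
top lens 59 u front 0.10149297139192884 v 0.0015636917847571957 zmax 0.18068409387652576
top0 light top 252 u [-0.1188 -0.0981] v [-0.0416  0.0431] z 0.19524517293978053 vmid 0.0007422829341550558
top0 rail -0.085 30 v [-0.0183  0.0172] -0.0005129095624273518
top0 rail -0.05 129 v [-0.0189  0.0207] 0.0008896183418247404
top0 rail 0.0 119 v [-0.0182  0.0209] 0.0013312343349302785
top0 rail 0
[... 181 characters left out ...]
v [-0.0411  0.0442] z 0.1941645491252758 vmid 0.0015561200936854529
scene0 rail -0.085 181 v [-0.0186  0.0196] 0.0004960915815948128
scene0 rail -0.05 179 v [-0.0181  0.0213] 0.001589359068733115
scene0 rail 0.0 176 v [-0.0166  0.0202] 0.0018184848460164604
scene0 rail 0.03 271 v [-0.0171  0.0196] 0.0012380460903721937
scene0 lens 404 u front 0.09896438059245295 v 0.00111311451582863 zmax 0.18218345144749976
[0.419, 0.3003] u,v of bush 0.0017541371583001016 0.0014876164928740725
[0.419, 0.3042] u,v of bush 0.004728543644113297 0.0040100966329648735
[0.4155, 0.2998] u,v of bush -0.0008909612348343531 0.0038335607570537536
[0.4187, 0.2991] u,v of bush 0.000644898228812133 0.0009402692563701802
```

Upright to within 0.5° and about 1 mm off the axis. I'll lower it straight down 12.95 cm with a small correction.

Run:
```python
from h import *
S=np.radians(49.7); a=np.array([np.cos(S),np.sin(S),0]); b=np.array([-a[1],a[0],0])
s=monitor.read_state(); q=s['tcp_pos']-a*.0015-b*.001-UZ*.1295; print(q)
plan([(q,s['ee_rot'],3.5,8)])
```

```text
[0.42053169 0.29727986 0.15952463]
-0.6 0 1.5 0 0 0 3.5; -0.6 0 1.5 0 0 0 3.5; -0.6 0 1.5 0 0 0 3.5; -0.6 0 1.5 0 0 0 3.5; -0.6 -0.1 1.5 0 0 0 3.5; -0.6 0 1.5 0 0 0 3.5; -0.6 0 1.5 0 0 0 3.5; -0.7 0 1.5 0 0 0 3.5
end [0.4209 0.2975 0.1594] 8
```

>>> drive_tool:
  motion: "-0.6 0 1.5 0 0 0 3.5; -0.6 0 1.5 0 0 0 3.5; -0.6 0 1.5 0 0 0 3.5; -0.6 0 1.5 0 0 0 3.5; -0.6 -0.1 1.5 0 0 0 3.5; -0.6 0 1.5 0 0 0 3.5; -0.6 0 1.5 0 0 0 3.5; -0.7 0 1.5 0 0 0 3.5; 0 0 0 0 0 0 3.5; 0 0 0 0 0 0 3.5"

```text
clock: 20.65
tcp_pos: [0.4213, 0.2982, 0.1599]
ee_rot: [[-0.597, -0.763, -0.248], [-0.704, 0.647, -0.294], [0.384, -0.001, -0.923]]
contact_force: [-0.4, -0.1, -1.9]
opening: 0.0405
grasp_force: 61.2
```

Run:
```python
from h import *
from scipy.optimize import least_squares
np.set_printoptions(precision=4,suppress=True)
st(); S=np.radians(49.7); a=np.array([np.cos(S),np.sin(S)]); b=np.array([-a[1],a[0]]); f=np.array([.419,.298])
for n in('top','wrist'):
    p,d,t=grab(n); W=cloud(t,d); r=np.hypot(W[...,0]-.419,W[...,1]-.299); br=p.min(2)>90
    m=br&(r<.035)&(W[...,2]>.173)&(W[...,2]<.19); P=W[m]
    if m.sum()<20: print(n,'none'); continue
    A=np.c_[P[:,:2]-f,np.ones(len(P))]; k=np.linalg.lstsq(A,P[:,2],rcond=None)[0]
    cn=max(cv2.findContours(m.astype(np.uint8),cv2.RETR_EXTERNAL,cv2.CHAIN_APPROX_NONE)[0],key=len)[:,0]; E=W[cn[:,1],cn[:,0]][:,:2]
    c=least_squares(lambda c:np.hypot(E[:,0]-c[0],E[:,1]-c[1])-.021,f,loss='soft_l1',f_scale=.001).x
    print(n,m.sum(),'ztop',np.median(P[:,2]),'slope',k[:2],'u,v',(c-f)@a,(c-f)@b)
    if n=='wrist':save('end.png',p,1)
tip('top')
```

```text
{'clock': 20.65, 'tcp_pos': [0.4213, 0.2982, 0.1599], 'contact_force': [-0.3536, -0.1198, -1.9484], 'opening': 0.0405, 'grasp_force': 61.2482, 'joint_pos': [0.5248, 0.421, 1.4986, -0.1304, 1.5952, -1.8917]}
top 145 ztop 0.18176809232156563 slope [0.0014 0.0094] u,v 0.0008531248473356228 -0.0009761459590138344
wrist 4801 ztop 0.18258589868013636 slope [0.0004 0.0078] u,v -0.0007296865105755147 -0.0023689457279612207
top lug-top hits [(np.int64(37), 0.06), (np.int64(42), 0.04), (np.int64(47), 0.0), (np.int64(50), 0.02)]
```

>>> drive_tool:
  motion: "0 0.2 0.1 0 0 0 3.5; 0 0 0 0 0 0 3.5; 0 0 0 0 0 0 3.5; 0 0 0 0 0 0 3.5"

```text
clock: 21.3
tcp_pos: [0.4192, 0.299, 0.1587]
ee_rot: [[-0.597, -0.763, -0.249], [-0.704, 0.647, -0.294], [0.385, -0.001, -0.923]]
contact_force: [0.3, 0.4, -1.8]
opening: 0.0404
grasp_force: 61.2
```

View pics/end.png

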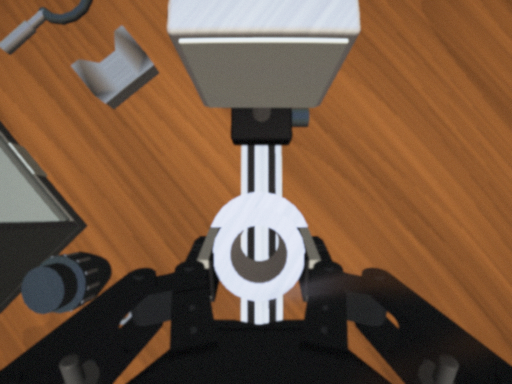

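The bush is held over the rail at (260,247) with the light at (264,60), and nothing's touched. All three bins are shut, so I'll hand it in.

```bash
python3 -c "
from h import *
st(); print(env.close_job())"
```

```text
{'clock': 21.3, 'tcp_pos': [0.4192, 0.299, 0.1587], 'contact_force': [0.3445, 0.3834, -1.8238], 'opening': 0.0404, 'grasp_force': 61.2474, 'joint_pos': [0.5275, 0.4206, 1.5022, -0.1293, 1.593, -1.8887]}
the job is handed in; nothing more can be done
None
```

I handed the job in at 21.3 s: the bush is out of the middle bin, all three bins are shut, and the arm holds it upright, flange down, at the lens focus, within about 2 mm by the cameras; joint 6 touched the end of its range (read −2.8207, limit −2.82) while tipping the bin.

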